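Mark three stock items for reorder

ROBOT

A 7-joint arm with a two-finger parallel gripper is mounted at the origin on the work surface. World frame = base frame: x ahead of the robot, y to its left, z up, the work surface at z = 0. Lengths are in m, angles in rad, forces in N, time in s.
With the tool pointing down it reaches from about 0.4 to 0.85 m from the base axis. Payload 10.4 kg.
Tool frame: the origin (TCP) lies between the finger pads; the fingertips stand r.finger_overhang ahead of it and the grasp point (between the pads) lies 5 mm behind it (r.finger_overhang is the distance from the TCP to the fingertips, in m); z points along the fingers, x is the direction in which the jaws open and shut, and the axes are right-handed (so a half turn about z gives the same grasp; the last joint's range is limited). The gripper opens to 85 mm and grips with 20 to 120 N. Pads are 22 mm wide; open, the fingers measure 114 mm over their backs; the gripper's body (76 mm by 85 mm) begins 54 mm behind the grasp point. The pads swing forward as they close: fully open they stand 13 mm farther back than shut.
Start: joints at [-1.256, 0.332, -0.065, 1.46, 0.022, 1.35, -0.088], TCP at [0.207, 0.59, 0.214] pointing down, gripper open.
Joint ranges: [-2.6, 2.6], [-0.5, 2.12], [-1.47, 1.34], [0.16, 2.42], [-1.27, 4.41], [0.06, 2.06], [-2.6, 2.6]. Speed limits (rad/s): [2.22, 2.22, 2.79, 2.79, 3.14, 3.14, 3.14].

INTERFACE

Orientations are given as a unit quaternion [w, x, y, z].
In Python, from cell import sense, cams, r gives the robot as it stands. The module is installed in compiled form; this text tells all that it offers.
- The arm moves only by the tool arm_command, never from a script. Its argument "steps" is a list of rows, each a list of 3 entries, a list of its own where there are three numbers: the shift along the tool's x, y, z in cm, then the turn, a rotation vector about the tool's x, y, z in degrees, then the opening in per cent of the stroke, from 0 (shut) to 100 (fully open). In form: [[[x, y, z], [wx, wy, wz], hand], ...]. A call has 1 to 20 rows; each row shifts and turns the commanded pose from where the row before left it, along the tool's axes as they then stand; what a row does not reach is not made up. A row lasts 1/12 s, in which the tool goes at most 41.7 mm and 7.16 degrees, less where a joint would pass 70% of its speed; a pose out of reach is approached as far as the arm can. A call with a gripper value outside its range is refused whole. The fingers move at their own pace and stop on an object; "grip_force" is the grip in N (left out, the last holds). Time passes only in rows, so rows that do not move let the fingers close. It gives the time, the measured TCP pose, the force and the opening at its end, in the units of the state.
- sense(): the state, without advancing time (a new reading comes with each control period).
- cams.read_camera(name): name is "scene" or "top" or "wrist"; returns the picture (400x640x3 uint8, blue, green, red); there is no depth.
- cams.calibration(name): a dict with "fx", "fy", "cx", "cy" (pixels), "D" ([k1, k2, p1, p2, k3] as OpenCV has them; the pictures are not rectified), "pose" (4x4, takes a point from camera to world coordinates). Camera axes: x right, y down, z forward; pixel columns grow to the right and rows downward; lengths in m; the calibration is good to about 2 mm. A picture is of the moment at which its call begins: read the wrist's pose just before it. calibration takes no time and is no camera call; for the wrist camera it gives the pose at the moment of the call.
- r.job_done(): hands the job in, once; it reports no verdict.
The state is a dict: "clock": time; "joint_positions": joint angles; "qd": joint speeds; "joint_efforts": joint torques, N m; "tcp_pos": TCP position; "ee_rot": TCP orientation; "ft_force": force on the tool from outside, world axes, zero at the start; "torque": the same for the moment, N m; "width": finger opening in m.
Only numpy, scipy, OpenCV 4.12 (cv2) and the standard library are available. Lean on these libraries where they do the work, as an engineer would, in place of code of your own. Each camera call takes 0.05 s, during which the arm holds its last target. There are 200 camera calls.

TASK

Put three items on the reorder list by lightly pressing, with the fingertips, the round steel button in front of each container until it stays in: first the small round tub's, then the open-front bin's, then the large round tub's. Leave the white carton's button out, lift or shift none of the containers and other loose things, and finish with the gripper clear of everything.

Things in the scene. Friction and masses are not known exactly. Their poses are not given: they have to be found in the camera images.
- smalltub: small round grey tub with a white screw lid, 50 mm across, 52 mm tall, loose on its base slab; origin at the centre of its underside, z up
- largetub: large round grey tub of the same make, 84 mm across, 70 mm tall, loose on its base slab; origin at the centre of its underside, z up
- bin: open-topped grey stacking bin with a low front (-x of its own frame), 85 x 85 mm, 58 mm tall at the back, a few steel fittings fixed in it, loose on its base slab; origin at the centre of its underside, z up
- carton: closed white carton, 70 x 84 mm, 66 mm tall, loose on its base slab; origin at the centre of its underside, z up
- smalltub_place: fixed grey base slab 180 x 100 x 10 mm that carries the small round tub and its button; origin at the centre of its underside on the table, x along the slab. A 46 mm square black block, its top 32 mm above the table, stands at the robot's end (centre at x = -60 mm) and holds the button; the container's centre is at x = +35 mm
- smalltub_button_top (a point): centre of the top face of the button of the small round tub; moves down with it. All four buttons are alike: an upright round steel cap 28 mm across, its top 44 mm above the table when out, 36 mm when fully in; 95 mm from the container's centre, along the slab. Axes as the slab's
- smalltub_button (a joint): how far the button of the small round tub is pressed in, in m: 0 out, 0.008 at its bottom stop. It moves straight down against a steady 3 N, has no return spring and stays where it is left; it counts as in beyond 0.005
- bin_place: fixed grey base slab 180 x 100 x 10 mm that carries the open-front bin and its button; origin at the centre of its underside on the table, x along the slab. A 46 mm square black block, its top 32 mm above the table, stands at the robot's end (centre at x = -60 mm) and holds the button; the container's centre is at x = +35 mm
- bin_button_top (a point): centre of the top face of the button of the open-front bin; moves down with it. All four buttons are alike: an upright round steel cap 28 mm across, its top 44 mm above the table when out, 36 mm when fully in; 95 mm from the container's centre, along the slab. Axes as the slab's
- bin_button (a joint): how far the button of the open-front bin is pressed in, in m: 0 out, 0.008 at its bottom stop. It moves straight down against a steady 3 N, has no return spring and stays where it is left; it counts as in beyond 0.005
- largetub_place: fixed grey base slab 180 x 100 x 10 mm that carries the large round tub and its button; origin at the centre of its underside on the table, x along the slab. A 46 mm square black block, its top 32 mm above the table, stands at the robot's end (centre at x = -60 mm) and holds the button; the container's centre is at x = +35 mm
- largetub_button_top (a point): centre of the top face of the button of the large round tub; moves down with it. All four buttons are alike: an upright round steel cap 28 mm across, its top 44 mm above the table when out, 36 mm when fully in; 95 mm from the container's centre, along the slab. Axes as the slab's
- largetub_button (a joint): how far the button of the large round tub is pressed in, in m: 0 out, 0.008 at its bottom stop. It moves straight down against a steady 3 N, has no return spring and stays where it is left; it counts as in beyond 0.005
- carton_place: fixed grey base slab 180 x 100 x 10 mm that carries the white carton and its button; origin at the centre of its underside on the table, x along the slab. A 46 mm square black block, its top 32 mm above the table, stands at the robot's end (centre at x = -60 mm) and holds the button; the container's centre is at x = +35 mm
- carton_button_top (a point): centre of the top face of the button of the white carton; moves down with it. All four buttons are alike: an upright round steel cap 28 mm across, its top 44 mm above the table when out, 36 mm when fully in; 95 mm from the container's centre, along the slab. Axes as the slab's
- carton_button (a joint): how far the button of the white carton is pressed in, in m: 0 out, 0.008 at its bottom stop. It moves straight down against a steady 3 N, has no return spring and stays where it is left; it counts as in beyond 0.005
- coupler: bystander: steel conduit sleeve standing upright among the slabs, 33 mm across, 42 mm tall; origin at the centre of its underside
- nipple: bystander: brass fitting standing upright, 28 mm across, 40 mm tall; origin at the centre of its underside
- clip: bystander: grey plastic pipe clip, foot 50 x 18 mm, 36 mm tall; origin at the centre of its underside
- screwdriver: bystander: screwdriver lying on the table, 190 mm long, lying along its own x
- screwbox: bystander: small brown carton, 90 x 55 x 35 mm; origin at the centre of its underside
- collar: bystander: flat steel ring, 60 mm across, 14 mm tall; origin at the centre of its underside
- flatbox: bystander: flat white carton, 70 x 120 x 30 mm, beyond the slabs; origin at the centre of its underside
Not all that is in view belongs to the job. Leave any pink look-alike of the bin_place alone.

How it is judged:
On the way, in this order (a step that is already met when the one before it is completed fails the run):
1. the button of the small round tub is pressed in (value of joint smalltub_button above 0.005 m), for 0.1 s.
2. the button of the open-front bin is pressed in (value of joint bin_button above 0.005 m), for 0.1 s.
3. the button of the large round tub is pressed in (value of joint largetub_button above 0.005 m), for 0.1 s.
At the end, for the whole second after the job is handed in: The buttons of the small tub, the bin and the large tub are in by more than 5 of their 8 mm, the carton's button is out (less than 2 mm in), and every container and bystander is at rest within 12 mm of where it began (value of joint each of smalltub_button, bin_button, largetub_button above 0.005 m and value of joint carton_button below 0.002 m and not (distance of any of smalltub, bin, largetub, carton, coupler, nipple, clip, screwdriver, screwbox, collar, flatbox from where it was at the start of the episode above 0.012 m) and linear speed of each of smalltub, bin, largetub, carton below 0.02 m/s); the robot touches nothing.
It fails at once if the bin's button is pressed before the small tub's is in (value of joint bin_button above 0.0025 m and value of joint smalltub_button below 0.005 m).
It fails at once if the large tub's button is pressed before the bin's is in (value of joint largetub_button above 0.0025 m and value of joint bin_button below 0.005 m).
It fails at once if the carton's button is pressed (value of joint carton_button above 0.002 m).
It fails at once if a button is pressed harder than 25 N (contact force between any of smalltub_button, bin_button, largetub_button, carton_button and anything else above 25 N).
It fails at once if a container or bystander is lifted, carried or shifted by more than 12 mm (distance of any of smalltub, bin, largetub, carton, coupler, nipple, clip, screwdriver, screwbox, collar, flatbox from where it was at the start of the episode above 0.012 m).
It also fails if it takes over 48 s, if anything falls off the work surface, if the arm or the gripper's body presses on something with over 40 N, if the wrist force passes 120 N, or if a joint passes its speed limit or range.

## Working session

There is one attempt and no reset: what is moved stays moved. The work goes in short steps, Python scripts to look and compute and a tool call to move; the robot and the scene stay as the last step left them, time stands still between calls to the robot, and variables do not carry over. Pictures are saved under pics/ and viewed, about 8 in all and at most 12, crops included, and the job is handed in when it is done.

Besides the shell and the picture viewer there is one more tool, called after "Call:" by a JSON object that holds its "fn" and its "kwargs". arm_command: Moves the arm, as the interface text tells. Its arguments: {"type":"object","properties":{"steps":{"type":"array"},"grip_force":{"type":"number"}},"required":["steps"]}

```bash
mkdir -p pics
python3 - <<'E'
from cell import sense,cams,r
import cv2
for n in("top","scene"):
    cv2.imwrite(f"pics/{n}0.png",cams.read_camera(n))
    c=cams.calibration(n);print(n,c)
print(sense(),r.finger_overhang)
E
```

```text
top {'fx': 420.05843593625656, 'fy': 420.05843593625656, 'cx': 327.7678393892537, 'cy': 195.3948063833525, 'D': array([-0.04767429,  0.        ,  0.        ,  0.        ,  0.        ]), 'pose': array([[-0.02742416, -0.99342645,  0.11113865,  0.3949282 ],
       [-0.99962042,  0.02696133, -0.0056654 ,  0.02321863],
       [ 0.00263171, -0.11125184, -0.99378876,  1.49790398],
       [ 0.        ,  0.        ,  0.        ,  1.        ]])}
scene {'fx': 402.77951370315094, 'fy': 402.77951370315094, 'cx': 321.1729708352456, 'cy': 198.90455009975148, 'D': array([-0.04200004,  0.        ,  0.        ,  0.        ,  0.        ]), 'pose': array([[ 0.51558912,  0.45424844, -0.72651649,  1.35499609],
       [ 0.85653193, -0.29582654,  0.42289445, -0.44310321],
       [-0.02282371, -0.84032435, -0.54160324,  0.66410243],
       [ 0.        ,  0.        ,  0.        ,  1.        ]])}
{'clock': 0.1, 'joint_positions': array([-1.2556053 ,  0.33280237, -0.06471571,  1.46083693,  0.02160982,
        1.349918  , -0.08852428]), 'qd': array([ 0.00060319, -0.00097667, -0.00046169, -0.00048766,  0.00042604,
        0.00012134,  0.0012352 ]), 'joint_efforts': array([ 7.78945268e-04, -6.26740122e+01,  4.88294754e-02, -3.92431891e+01,
        1.62354513e-02,  6.83295628e-03, -1.17769414e-05]), 'tcp_pos': array([0.20700769, 0.58934583, 0.21300924]), 'ee_rot': array([ 3.91636845e-04,  8.15902066e-01,  5.78189776e-01, -4.99027983e-04]), 'ft_force': array([ 0.229045  , -0.83189256, -0.01744151]), 'torque': array([ 0.022609  ,  0.04595316, -0.00412195]), 'width': 0.08510560619745448} 0.014
```

View pics/top0.png

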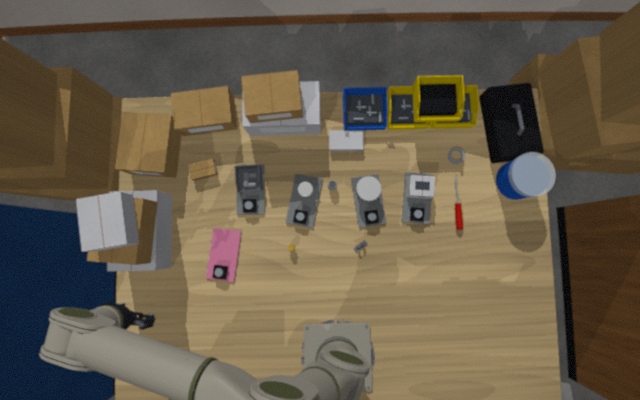

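View pics/scene0.png

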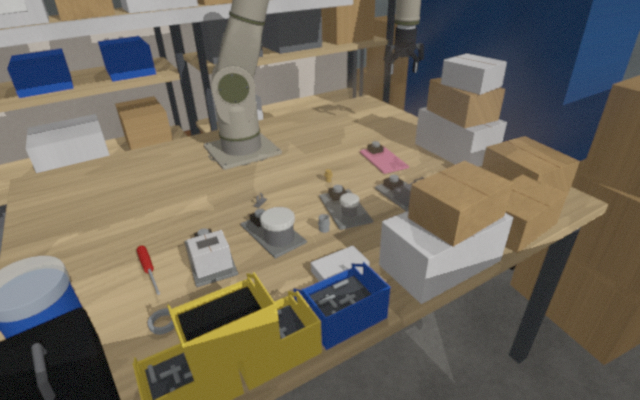

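The top view shows the bin's button at about (249,205), the small tub's at (301,216), the large tub's at (372,216) and the carton's at (418,213). The pink look-alike is at (221,271). Next I'll locate the button caps precisely.

```bash
cat > h.py <<'E'
import numpy as np,cv2
from cell import sense,cams,r
from scipy.spatial.transform import Rotation as R
def ray(c,uv,z):
    K=np.array([[c['fx'],0,c['cx']],[0,c['fy'],c['cy']],[0,0,1]])
    p=cv2.undistortPoints(np.array([[uv]],float),K,c['D'])[0,0]
    d=c['pose'][:3,:3]@[p[0],p[1],1];o=c['pose'][:3,3]
    return (o+d*(z-o[2])/d[2])[:2]
E
python3 - <<'E'
from h import *
im=cams.read_camera("top");c=cams.calibration("top");g=cv2.cvtColor(im,cv2.COLOR_BGR2GRAY)
for n,u,v in(("bin",249,205),("small",301,216),("large",372,216),("carton",418,213)):
    a=g[v-12:v+13,u-12:u+13]
    blk=(a<45).astype(np.uint8)
    cn=cv2.findContours(blk,cv2.RETR_EXTERNAL,cv2.CHAIN_APPROX_NONE)[0]
    k=max(cn,key=cv2.contourArea);rect=cv2.minAreaRect(k)
    m=np.zeros_like(blk);cv2.drawContours(m,[cv2.convexHull(k)],-1,1,-1);m=m&(a>70)
    N,l,s,ce=cv2.connectedComponentsWithStats(m);i=1+np.argmax(s[1:,4]) if N>1 else 0
    uv=ce[i]+[u-12,v-12]
    bc=np.array(rect[0])+[u-12,v-12]
    print(n,uv.round(1),s[i],"cap",ray(c,uv,.044).round(4),"block",rect[1],ray(c,bc,.032).round(4))
cr=cv2.resize(im[155:240,230:440],None,fx=3.8,fy=3.8,interpolation=cv2.INTER_CUBIC);cv2.imwrite("pics/crop1.png",cr)
E
```

```text
bin [248.2 204.6] [ 7  8  9  8 59] cap [0.5327 0.2927] block (12.0, 13.0) [0.5324 0.2902]
small [299.7 215.9] [ 7  8  9  9 62] cap [0.4886 0.114 ] block (12.165525436401367, 12.329923629760742) [0.4874 0.1124]
large [371.7 216.3] [ 8  9  9  8 56] cap [ 0.4805 -0.1354] block (13.0, 13.0) [ 0.4805 -0.1359]
carton [417.8 213.4] [ 8  9  9  8 59] cap [ 0.4859 -0.2962] block (13.0, 12.0) [ 0.4866 -0.296 ]
```

View pics/crop1.png

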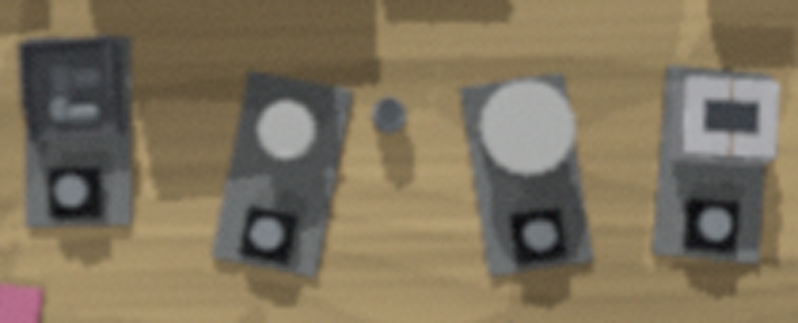

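The crop shows four distinct caps, each about 8 px across as expected for 28 mm, with the caps centred on their black blocks. The small tub's button is at (0.489, 0.114). I'll move above it at height with the gripper shut.

Call:
{"fn": "arm_command", "kwargs": {"steps": [[[-1.78,2.11,0],[0,0,0],0],[[-1.78,2.11,0],[0,0,0],0],[[-1.78,2.11,0],[0,0,0],0],[[-1.78,2.11,0],[0,0,0],0],[[-1.78,2.11,0],[0,0,0],0],[[-1.78,2.11,0],[0,0,0],0],[[-1.78,2.11,0],[0,0,0],0],[[-1.78,2.11,0],[0,0,0],0],[[-1.78,2.11,0],[0,0,0],0],[[-1.78,2.11,0],[0,0,0],0],[[-1.78,2.11,0],[0,0,0],0],[[-1.78,2.11,0],[0,0,0],0],[[-1.78,2.11,0],[0,0,0],0],[[-1.78,2.11,0],[0,0,0],0],[[-1.78,2.11,0],[0,0,0],0],[[-1.78,2.11,0],[0,0,0],0],[[-1.78,2.11,0],[0,0,0],0],[[-1.78,2.11,0],[0,0,0],0],[[-1.78,2.11,0],[0,0,0],0],[[-1.78,2.11,0],[0,0,0],0]]}}

```text
clock: 1.82
tcp_pos: [0.4877, 0.1127, 0.2136]
ee_rot: [-0.0, 0.816, 0.578, 0.0]
ft_force: [0.0, -0.1, 0.7]
width: -0.0004
```

```bash
cat >> h.py <<'E'
T=dict(bin=(.5327,.2927),small=(.4886,.114),large=(.4805,-.1354),carton=(.4859,-.2962))
def rel(xyz):
    s=sense();q=s['ee_rot'];return R.from_quat(np.r_[q[1:],q[0]]).inv().apply(np.array(xyz)-s['tcp_pos'])*100
E
python3 - <<'E'
from h import *
s=sense();print(s['clock'],s['tcp_pos'],s['ee_rot'],s['width'],s['ft_force'],rel((*T['small'],.08)))
c=cams.calibration("wrist");im=cams.read_camera("wrist");cv2.imwrite("pics/w1.png",im);print(c)
K=np.array([[c['fx'],0,c['cx']],[0,c['fy'],c['cy']],[0,0,1]]);P=np.linalg.inv(c['pose'])
for n,t in T.items(): print(n,cv2.projectPoints(np.array([[*t,.044]]),cv2.Rodrigues(P[:3,:3])[0],P[:3,3],K,c['D'])[0].ravel())
E
```

```text
1.8167 [0.48766243 0.11267154 0.21364344] [-7.97949700e-05  8.15891920e-01  5.78204434e-01  2.00810314e-05] -0.00037699102663816414 [ 0.03614627 -0.08727756  0.70994597] [ 0.15473735  0.04586988 13.36435895]
{'fx': 331.47163093565433, 'fy': 331.47163093565433, 'cx': 320.19509635669385, 'cy': 195.64584415134934, 'D': array([-0.04663417,  0.        ,  0.        ,  0.        ,  0.        ]), 'pose': array([[ 3.32728252e-01,  9.09676561e-01,  2.48556764e-01,
         4.23565520e-01],
       [ 9.43022697e-01, -3.20872720e-01, -8.80277846e-02,
         1.35772978e-01],
       [-3.21727607e-04,  2.63684001e-01, -9.64609063e-01,
         3.76003188e-01],
       [ 0.00000000e+00,  0.00000000e+00,  0.00000000e+00,
         1.00000000e+00]])}
bin [500.71599561 157.83878639]
small [321.3834752  174.68657255]
large [105.89456004 242.06057254]
carton [ -4.1532     286.08152379]
```

View pics/w1.png

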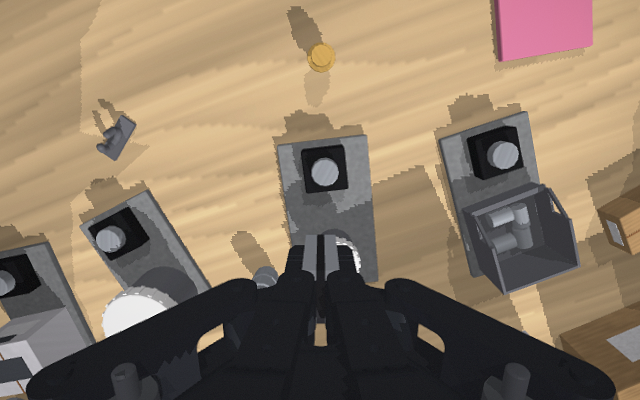

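The wrist view shows the small tub's cap at about (325,171), the bin's at (505,155) and the large tub's at (110,240). Each is within about 5 px of the top-camera prediction, so I'll refine all three from this view.

Run:
```python
from h import *
c=cams.calibration("wrist");im=cv2.imread("pics/w1.png");g=cv2.cvtColor(im,cv2.COLOR_BGR2GRAY)
for n,u,v in(("small",325,171),("bin",505,155),("large",110,240)):
    a=cv2.medianBlur(g,3)[v-22:v+23,u-22:u+23]
    m=(a>90).astype(np.uint8)
    N,l,s,ce=cv2.connectedComponentsWithStats(m);i=l[22,22]
    k=cv2.findContours((l==i).astype(np.uint8),cv2.RETR_EXTERNAL,cv2.CHAIN_APPROX_NONE)[0][0]
    e=cv2.fitEllipse(k);uv=np.array(e[0])+[u-22,v-22]
    t=ray(c,uv,.044);print(n,s[i],e,uv,t.round(4),rel((*t,.08)).round(2))
```

```text
small [  9   9  27  28 589] ((21.69214630126953, 22.6472110748291), (25.921846389770508, 27.167428970336914), 171.04579162597656) [324.6921463  171.64721107] [0.4893 0.1123] [ 0.49 -0.26 13.37]
bin [  9   8  27  28 596] ((21.400970458984375, 21.400970458984375), (26.26079750061035, 27.677898406982422), 173.05084228515625) [504.40097046 154.40097046] [0.5341 0.2908] [18.81 -2.07 13.35]
large [  0   9  36  36 910] ((15.590822219848633, 26.510780334472656), (33.45210647583008, 40.30404281616211), 40.87529373168945) [103.59082222 244.51078033] [ 0.4834 -0.1458] [-24.01   7.87  13.42]
```

The arm was still settling, so that pose and picture don't match. I'll take a fresh frame now that it is at rest.

```bash
cat > m.py <<'E'
import sys
from h import *
cams.read_camera("top")
c=cams.calibration("wrist");im=cams.read_camera("wrist");g=cv2.medianBlur(cv2.cvtColor(im,cv2.COLOR_BGR2GRAY),3)
K=np.array([[c['fx'],0,c['cx']],[0,c['fy'],c['cy']],[0,0,1]]);P=np.linalg.inv(c['pose'])
for n,t in T.items():
    u,v=cv2.projectPoints(np.array([[*t,.044]]),cv2.Rodrigues(P[:3,:3])[0],P[:3,3],K,c['D'])[0].ravel().round().astype(int)
    if not(30<u<610 and 30<v<370): continue
    a=g[v-25:v+26,u-25:u+26]
    N,l,s,ce=cv2.connectedComponentsWithStats((a>90).astype(np.uint8))
    i=l[25,25]
    k=cv2.findContours((l==i).astype(np.uint8),cv2.RETR_EXTERNAL,cv2.CHAIN_APPROX_NONE)[0][0]
    e=cv2.fitEllipse(cv2.convexHull(k));uv=np.array(e[0])+[u-25,v-25];t=ray(c,uv,.044)
    print(n,s[i,4],np.round(e[1],1),uv.round(1),t.round(4),"shift cm",rel((*t,.07)).round(2))
S=sense();print(S['clock'],S['tcp_pos'].round(4),S['ft_force'].round(2),c['pose'][:3,3])
E
python3 m.py
```

```text
bin 587 [27.9 28.5] [507.  150.7] [0.5301 0.2965] shift cm [18.82 -2.21 14.34]
small 588 [26.7 27.8] [327.5 169.4] [0.4869 0.1182] shift cm [ 0.57 -0.31 14.35]
large 1504 [54.9 63.6] [ 99.7 243.3] [ 0.4792 -0.1467] shift cm [-24.64   7.85  14.37]
1.9667 [0.4879 0.1119 0.2135] [ 0.03  0.85 -0.71] [0.42483201 0.13314632 0.37595945]
```

Call:
{"fn": "arm_command", "kwargs": {"steps": [[[0.2,-0.08,1.5],[0,0,0],0],[[0.2,-0.08,1.5],[0,0,0],0],[[0,0,1.5],[0,0,0],0],[[0,0,1.5],[0,0,0],0],[[0,0,1.5],[0,0,0],0],[[0,0,1.5],[0,0,0],0],[[0,0,1.5],[0,0,0],0],[[0,0,1.5],[0,0,0],0],[[0,0,1],[0,0,0],0],[[0,0,0.5],[0,0,0],0],[[0,0,0],[0,0,0],0],[[0,0,0],[0,0,0],0]]}}

```text
clock: 2.97
tcp_pos: [0.4872, 0.1187, 0.0791]
ee_rot: [-0.0, 0.816, 0.578, 0.0]
ft_force: [-0.0, 0.3, 0.7]
width: -0.0004
```

Run:
```python
from h import *
im=cams.read_camera("wrist");c=cams.calibration("wrist");s=sense();print(s['tcp_pos'],s['ft_force'])
K=np.array([[c['fx'],0,c['cx']],[0,c['fy'],c['cy']],[0,0,1]]);P=np.linalg.inv(c['pose'])
tip=s['tcp_pos']-[0,0,.014]
print(cv2.projectPoints(np.array([tip]),cv2.Rodrigues(P[:3,:3])[0],P[:3,3],K,c['D'])[0].ravel())
cv2.imwrite("pics/w2.png",cv2.resize(im[100:320,220:420],None,fx=2.7,fy=2.7))
```

```text
[0.4875088  0.11863588 0.07941041] [-0.64429388 -0.34798033 -0.57241714]
[319.45320715 229.51699031]
```

View pics/w2.png

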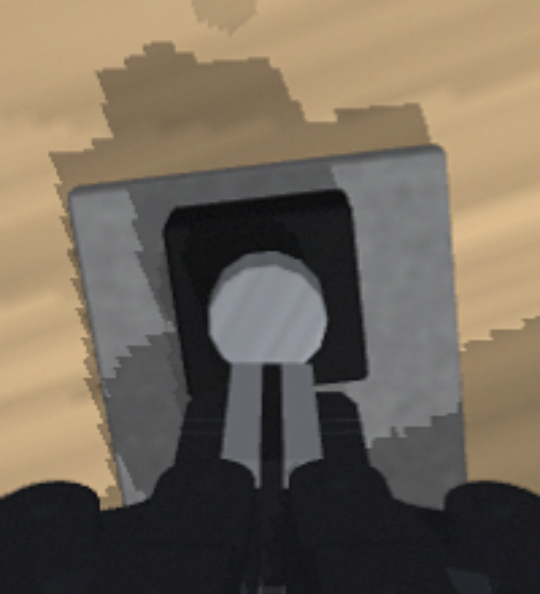

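The fingertips (lower edge at crop row 362) sit laterally centred over the cap, which is at crop (268,318). I'll turn that cap pixel into a position.

Run:
```python
from h import *
c=cams.calibration("wrist");s=sense()
for uv in((319.3,217.8),(319.3,216)):
    t=ray(c,uv,.044);print(t,rel((*t,.058)))
print(s['tcp_pos'],s['ft_force'])
```

```text
[0.48784842 0.11837236] [-0.01525803  0.03942608  2.14105555]
[0.48672017 0.11877116] [-0.01499616 -0.08023964  2.1409805 ]
[0.4875088  0.11863588 0.07941041] [-0.64429388 -0.34798033 -0.57241714]
```

The fingers are centred over the cap. I'll go down slowly.

Call:
{"fn": "arm_command", "kwargs": {"steps": [[[0,0,0.6],[0,0,0],0],[[0,0,0.6],[0,0,0],0],[[0,0,0.4],[0,0,0],0],[[0,0,0.2],[0,0,0],0],[[0,0,0.2],[0,0,0],0],[[0,0,0.1],[0,0,0],0],[[0,0,0.1],[0,0,0],0],[[0,0,0.1],[0,0,0],0],[[0,0,0.1],[0,0,0],0],[[0,0,0.1],[0,0,0],0],[[0,0,0.1],[0,0,0],0],[[0,0,0],[0,0,0],0],[[0,0,0],[0,0,0],0]]}}

```text
clock: 4.1
tcp_pos: [0.4871, 0.1183, 0.0527]
ee_rot: [-0.0, 0.816, 0.578, -0.0]
ft_force: [-0.5, -0.5, -0.1]
width: 0.0
```

Call:
{"fn": "arm_command", "kwargs": {"steps": [[[0,0,0.1],[0,0,0],0],[[0,0,0.05],[0,0,0],0],[[0,0,0],[0,0,0],0]]}}

```text
clock: 4.35
tcp_pos: [0.487, 0.1183, 0.0511]
ee_rot: [-0.0, 0.816, 0.578, -0.0]
ft_force: [1.3, -0.2, -0.4]
width: 0.0002
```

The force reading is ambiguous, so I'll check by picture.

Run:
```python
from h import *
im=cams.read_camera("wrist");s=sense();print(s['tcp_pos'],s['ft_force'],s['torque'])
cv2.imwrite("pics/w3.png",cv2.resize(im[140:300,230:410],None,fx=3.3,fy=3.3))
```

```text
[0.48705979 0.11827408 0.05111913] [-0.03892067 -0.21433936  0.48608486] [-0.01643545 -0.01680716 -0.01264782]
```

View pics/w3.png

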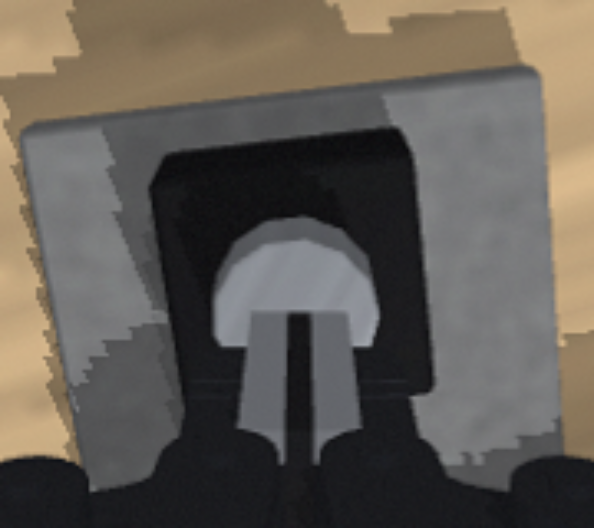

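The cap's side still shows about 7.6 px, where I'd expect about 6.5 px if out and 2 px if in. So the button isn't pressed yet and the tips are higher than I assumed. I'll work out the tip height from the tip edge, which stays at full-image row 234.

Run:
```python
from h import *
c=cams.calibration("wrist");s=sense();q=s['ee_rot'];Rt=R.from_quat(np.r_[q[1:],q[0]])
K=np.array([[c['fx'],0,c['cx']],[0,c['fy'],c['cy']],[0,0,1]]);P=np.linalg.inv(c['pose'])
print(r.finger_overhang,s['width'])
for y in(-.011,-.006,0):
  for z in(-.02,-.01,0,.007,.014):
    p=s['tcp_pos']+Rt.apply([.01,y,z]);print(y,z,cv2.projectPoints(np.array([p]),cv2.Rodrigues(P[:3,:3])[0],P[:3,3],K,c['D'])[0].ravel().round(1))
im=cams.read_camera("scene");cs=cams.calibration("scene");Q=np.linalg.inv(cs['pose']);Ks=np.array([[cs['fx'],0,cs['cx']],[0,cs['fy'],cs['cy']],[0,0,1]])
u=cv2.projectPoints(np.array([[.4871,.1183,.044]]),cv2.Rodrigues(Q[:3,:3])[0],Q[:3,3],Ks,cs['D'])[0].ravel();print(u)
u=u.astype(int);cv2.imwrite("pics/s2.png",cv2.resize(im[u[1]-45:u[1]+45,u[0]-60:u[0]+60],None,fx=6,fy=6,interpolation=cv2.INTER_CUBIC))
```

```text
0.014 -3.772672031522462e-05
-0.011 -0.02 [340.9 233.8]
-0.011 -0.01 [339.7 226.1]
-0.011 0 [338.6 219.3]
-0.011 0.007 [337.9 215. ]
-0.011 0.014 [337.3 211. ]
-0.006 -0.02 [340.8 243.8]
-0.006 -0.01 [339.6 235.7]
-0.006 0 [338.5 228.4]
-0.006 0.007 [337.8 223.8]
-0.006 0.014 [337.2 219.5]
0 -0.02 [340.6 255.7]
0 -0.01 [339.4 246.9]
0 0 [338.3 239.1]
0 0.007 [337.7 234.1]
0 0.014 [337.1 229.4]
[337.07590794 185.77966087]
```

View pics/s2.png

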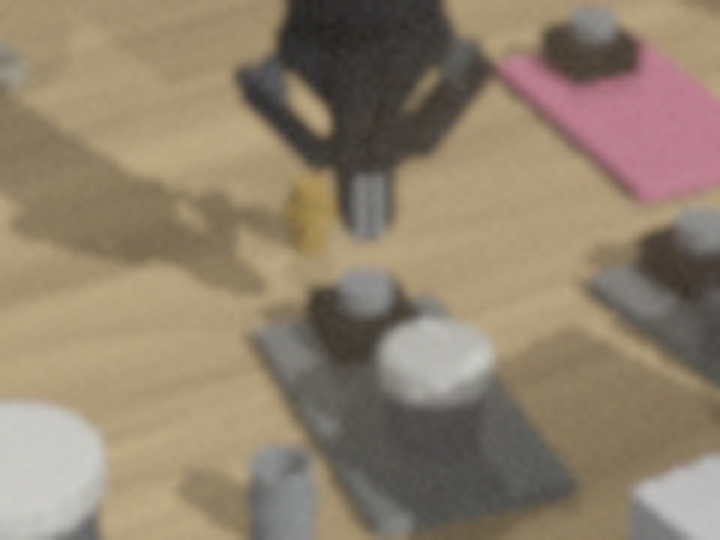

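The scene view shows the fingertips at crop (367,240), clearly above the cap top at (367,275). I'll triangulate the tip from both views: the wrist sees its robot-side edge and the scene camera sees its far edge, 22 mm apart.

Run:
```python
from h import *
w=cams.calibration("wrist");c=cams.calibration("scene");s=sense();print(s['tcp_pos'])
for z in(.036,.044,.05,.055,.06,.065,.07,.075):
    a=ray(w,(320.9,234.2),z);b=ray(c,(337-60+367/6,185-45+240/6),z)
    print(z,"wrist edge",rel((*a,z)).round(2),"scene edge",rel((*b,z)).round(2))
```

```text
[0.48708564 0.11830073 0.05117124]
0.036 wrist edge [0.08 0.34 1.52] scene edge [ 1.46 -4.6   1.52]
0.044 wrist edge [0.08 0.01 0.72] scene edge [ 1.13 -3.26  0.72]
0.05 wrist edge [ 0.08 -0.23  0.12] scene edge [ 0.89 -2.26  0.12]
0.055 wrist edge [ 0.08 -0.43 -0.38] scene edge [ 0.68 -1.42 -0.38]
0.06 wrist edge [ 0.08 -0.63 -0.88] scene edge [ 0.48 -0.58 -0.88]
0.065 wrist edge [ 0.08 -0.83 -1.38] scene edge [ 0.27  0.25 -1.38]
0.07 wrist edge [ 0.08 -1.03 -1.88] scene edge [ 0.07  1.09 -1.88]
0.075 wrist edge [ 0.08 -1.24 -2.38] scene edge [-0.13  1.93 -2.38]
```

Both views agree that the tips are centred in xy at z ≈ 0.070, about 19 mm behind the reported TCP and not 14 mm ahead. That disagrees with the stated overhang, so I'll trust the measurement. Contact should come near TCP z = 0.025, and I'll approach gradually while watching the force.

Call:
{"fn": "arm_command", "kwargs": {"steps": [[[0,0,0.4],[0,0,0],0],[[0,0,0.4],[0,0,0],0],[[0,0,0.4],[0,0,0],0],[[0,0,0.3],[0,0,0],0],[[0,0,0.2],[0,0,0],0],[[0,0,0.1],[0,0,0],0],[[0,0,0.1],[0,0,0],0],[[0,0,0.1],[0,0,0],0],[[0,0,0.1],[0,0,0],0],[[0,0,0.1],[0,0,0],0]]}}

```text
clock: 5.28
tcp_pos: [0.4872, 0.1183, 0.0292]
ee_rot: [-0.0, 0.816, 0.578, 0.0]
ft_force: [-0.4, -0.3, 0.1]
width: -0.0002
```

Call:
{"fn": "arm_command", "kwargs": {"steps": [[[0,0,0.1],[0,0,0],0],[[0,0,0.1],[0,0,0],0],[[0,0,0.1],[0,0,0],0],[[0,0,0.1],[0,0,0],0]]}}

```text
clock: 5.62
tcp_pos: [0.4871, 0.1183, 0.0252]
ee_rot: [-0.0, 0.816, 0.578, 0.0]
ft_force: [-1.1, 0.1, 2.8]
width: 0.0001
```

Contact at 2.8 N, at the predicted height.

Call:
{"fn": "arm_command", "kwargs": {"steps": [[[0,0,0.1],[0,0,0],0],[[0,0,0.1],[0,0,0],0],[[0,0,0.1],[0,0,0],0],[[0,0,0.1],[0,0,0],0],[[0,0,0.1],[0,0,0],0]]}}

```text
clock: 6.03
tcp_pos: [0.4872, 0.1183, 0.0202]
ee_rot: [-0.0, 0.816, 0.578, 0.0]
ft_force: [-1.6, -0.0, 2.7]
width: 0.0002
```

Call:
{"fn": "arm_command", "kwargs": {"steps": [[[0,0,0.05],[0,0,0],0],[[0,0,0.05],[0,0,0],0]]}}

```text
clock: 6.2
tcp_pos: [0.4871, 0.1183, 0.0191]
ee_rot: [-0.0, 0.816, 0.578, 0.0]
ft_force: [-0.4, -0.4, 2.1]
width: -0.0003
```

Call:
{"fn": "arm_command", "kwargs": {"steps": [[[0,0,0.05],[0,0,0],0],[[0,0,0.0],[0,0,0],0]]}}

```text
clock: 6.37
tcp_pos: [0.4871, 0.1183, 0.0186]
ee_rot: [-0.0, 0.816, 0.578, -0.0]
ft_force: [-0.2, -1.1, 0.9]
width: -0.0002
```

Call:
{"fn": "arm_command", "kwargs": {"steps": [[[0,0,0.05],[0,0,0],0],[[0,0,0.03],[0,0,0],0]]}}

```text
clock: 6.53
tcp_pos: [0.4872, 0.1184, 0.0185]
ee_rot: [-0.0, 0.816, 0.578, 0.0]
ft_force: [-4.6, -1.2, 14.7]
width: -0.0003
```

Call:
{"fn": "arm_command", "kwargs": {"steps": [[[0,0,0],[0,0,0],0],[[0,0,-1],[0,0,0],0],[[0,0,-3],[0,0,0],0],[[0,0,-3],[0,0,0],0],[[0,0,-3],[0,0,0],0],[[0,0,-3],[0,0,0],0],[[0,0,-2],[0,0,0],0],[[0,0,0],[0,0,0],0]]}}

```text
clock: 7.2
tcp_pos: [0.4893, 0.1188, 0.1728]
ee_rot: [0.001, 0.816, 0.578, 0.004]
ft_force: [2.1, 0.5, 0.1]
width: 0.0003
```

```bash
sed -i 's/^T=.*/T=dict(bin=(.5301,.2965),small=(.4875,.1183),large=(.481,-.1325))/' h.py; python3 m.py
python3 - <<'E'
from h import *
im=cams.read_camera("wrist");cv2.imwrite("pics/w4.png",im)
E
```

```text
bin 765 [31.8 32.7] [521.7 161.9] [0.5298 0.2963] shift cm [18.18 -1.91  9.89]
small 697 [29.2 29.9] [318.3 180.7] [0.4856 0.1187] shift cm [-0.05 -0.2   9.87]
large 1451 [52.9 67.1] [ 62.4 260.9] [ 0.4774 -0.1462] shift cm [-25.31   7.81   9.84]
7.3 [0.4874 0.1184 0.1687] [-0.63 -0.07 -0.53] [0.42361848 0.14145826 0.33251502]
```

View pics/w4.png

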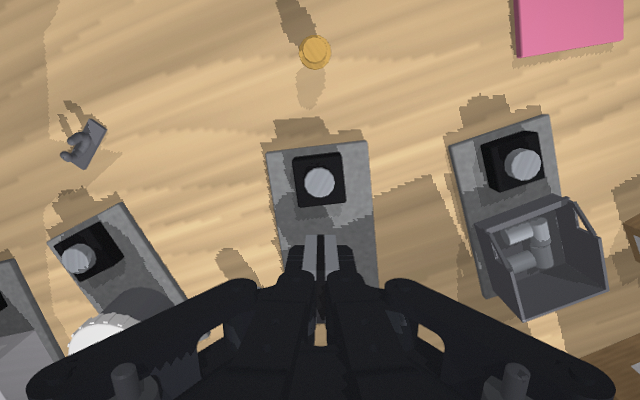

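The small tub's button bottomed out at 14.7 N and now shows no side wall at (320,183), so it's in. The bin's button is at (0.530, 0.296), a shift of about (18.2, -1.9) cm.

Call:
{"fn": "arm_command", "kwargs": {"steps": [[[2.02,-0.21,0],[0,0,0],0],[[2.02,-0.21,0],[0,0,0],0],[[2.02,-0.21,0],[0,0,0],0],[[2.02,-0.21,0],[0,0,0],0],[[2.02,-0.21,0],[0,0,0],0],[[2.02,-0.21,0],[0,0,0],0],[[2.02,-0.21,0],[0,0,0],0],[[2.02,-0.21,0],[0,0,0],0],[[2.02,-0.21,0],[0,0,0],0],[[0,0,0],[0,0,0],0],[[0,0,0],[0,0,0],0],[[0,0,0],[0,0,0],0]]}}

```text
clock: 8.35
tcp_pos: [0.5292, 0.295, 0.1667]
ee_rot: [0.0, 0.816, 0.578, -0.001]
ft_force: [-0.3, -0.0, 0.4]
width: 0.0
```

```bash
python3 m.py
```

```text
bin 780 [30.6 32.2] [323.2 184.9] [0.5303 0.2973] shift cm [ 0.28 -0.01  9.74]
small 663 [27.1 30.7] [127.7 202.7] [0.4864 0.1235] shift cm [-17.58   1.64   9.76]
8.45 [0.5295 0.2947 0.1675] [-0.11 -0.1  -0.02] [0.46546348 0.31811343 0.32951383]
```

Call:
{"fn": "arm_command", "kwargs": {"steps": [[[0.2,0,1.5],[0,0,0],0],[[0,0,2],[0,0,0],0],[[0,0,2],[0,0,0],0],[[0,0,2],[0,0,0],0],[[0,0,2],[0,0,0],0],[[0,0,2],[0,0,0],0],[[0,0,1],[0,0,0],0],[[0,0,0.5],[0,0,0],0],[[0,0,0.3],[0,0,0],0],[[0,0,0],[0,0,0],0],[[0,0,0],[0,0,0],0]]}}

```text
clock: 9.37
tcp_pos: [0.5308, 0.2982, 0.0359]
ee_rot: [-0.0, 0.816, 0.578, 0.001]
ft_force: [0.0, -1.0, -0.1]
width: 0.0003
```

Run:
```python
from h import *
im=cams.read_camera("wrist");cv2.imwrite("pics/w5.png",cv2.resize(im[100:320,220:420],None,fx=2.7,fy=2.7));print(sense()['tcp_pos'])
```

```text
[0.53081813 0.29829559 0.03604294]
```

View pics/w5.png

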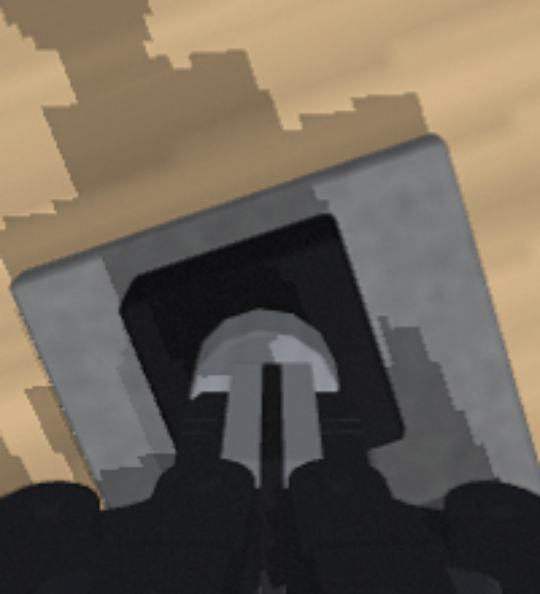

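The tips are over the cap, laterally centred at crop column 272 against 265. I'll press.

Call:
{"fn": "arm_command", "kwargs": {"steps": [[[0,0,0.3],[0,0,0],0],[[0,0,0.3],[0,0,0],0],[[0,0,0.1],[0,0,0],0],[[0,0,0.1],[0,0,0],0],[[0,0,0.1],[0,0,0],0],[[0,0,0.1],[0,0,0],0],[[0,0,0.1],[0,0,0],0]]}}

```text
clock: 10.0
tcp_pos: [0.5301, 0.298, 0.024]
ee_rot: [-0.0, 0.816, 0.578, -0.0]
ft_force: [-2.1, -1.0, 3.7]
width: -0.0001
```

Call:
{"fn": "arm_command", "kwargs": {"steps": [[[0,0,0.1],[0,0,0],0],[[0,0,0.1],[0,0,0],0],[[0,0,0.1],[0,0,0],0],[[0,0,0.1],[0,0,0],0]]}}

```text
clock: 10.33
tcp_pos: [0.5301, 0.298, 0.0198]
ee_rot: [-0.0, 0.816, 0.578, -0.0]
ft_force: [-1.9, -1.2, 2.9]
width: -0.0001
```

Call:
{"fn": "arm_command", "kwargs": {"steps": [[[0,0,0.05],[0,0,0],0],[[0,0,0.05],[0,0,0],0]]}}

```text
clock: 10.5
tcp_pos: [0.5301, 0.2979, 0.0188]
ee_rot: [-0.0, 0.816, 0.578, -0.0]
ft_force: [-2.5, -0.3, 2.2]
width: 0.0002
```

Call:
{"fn": "arm_command", "kwargs": {"steps": [[[0,0,0.04],[0,0,0],0],[[0,0,0.0],[0,0,0],0]]}}

```text
clock: 10.67
tcp_pos: [0.5302, 0.298, 0.0186]
ee_rot: [-0.0, 0.816, 0.578, 0.0]
ft_force: [-2.0, -1.4, 4.4]
width: 0.0001
```

The bin's button is at its stop. I'll retract and move over to the large tub's button.

Call:
{"fn": "arm_command", "kwargs": {"steps": [[[0,0,-1],[0,0,0],0],[[0,0,-3],[0,0,0],0],[[0,0,-3],[0,0,0],0],[[0,0,-3],[0,0,0],0],[[0,0,-3],[0,0,0],0],[[0,0,-2],[0,0,0],0],[[0,0,0],[0,0,0],0]]}}

```text
clock: 11.25
tcp_pos: [0.5326, 0.2991, 0.1744]
ee_rot: [0.0, 0.816, 0.578, 0.004]
ft_force: [0.5, -0.4, 0.5]
width: -0.0003
```

Call:
{"fn": "arm_command", "kwargs": {"steps": [[[-2.3,0.53,0],[0,0,0],0],[[-2.3,0.53,0],[0,0,0],0],[[-2.3,0.53,0],[0,0,0],0],[[-2.3,0.53,0],[0,0,0],0],[[-2.3,0.53,0],[0,0,0],0],[[-2.3,0.53,0],[0,0,0],0],[[-2.3,0.53,0],[0,0,0],0],[[-2.3,0.53,0],[0,0,0],0],[[-2.3,0.53,0],[0,0,0],0],[[-2.3,0.53,0],[0,0,0],0],[[-2.3,0.53,0],[0,0,0],0],[[-2.3,0.53,0],[0,0,0],0],[[-2.3,0.53,0],[0,0,0],0],[[-2.3,0.53,0],[0,0,0],0],[[-2.3,0.53,0],[0,0,0],0],[[-2.3,0.53,0],[0,0,0],0],[[-2.3,0.53,0],[0,0,0],0],[[-2.3,0.53,0],[0,0,0],0],[[-0.8,0.1,0],[0,0,0],0],[[0,0,0],[0,0,0],0]]}}

```text
clock: 12.92
tcp_pos: [0.4807, -0.1343, 0.1686]
ee_rot: [0.0, 0.817, 0.577, 0.0]
ft_force: [-0.0, 1.0, -0.6]
width: 0.0001
```

```bash
python3 m.py
```

```text
small 734 [27.6 33.6] [590.   97.2] [0.4859 0.1125] shift cm [23.14 -7.65  9.85]
large 763 [30.5 31.4] [319.9 182.2] [ 0.4793 -0.1315] shift cm [-0.11 -0.19  9.84]
13.0167 [ 0.4814 -0.1312  0.1684] [0.   0.6  0.05] [ 0.41707385 -0.10918712  0.33082783]
```

Call:
{"fn": "arm_command", "kwargs": {"steps": [[[-0.05,-0.1,1.5],[0,0,0],0],[[0,0,2],[0,0,0],0],[[0,0,2],[0,0,0],0],[[0,0,2],[0,0,0],0],[[0,0,2],[0,0,0],0],[[0,0,2],[0,0,0],0],[[0,0,1],[0,0,0],0],[[0,0,0.5],[0,0,0],0],[[0,0,0.3],[0,0,0],0],[[0,0,0],[0,0,0],0],[[0,0,0],[0,0,0],0]]}}

```text
clock: 13.93
tcp_pos: [0.4808, -0.1322, 0.0363]
ee_rot: [0.0, 0.816, 0.578, 0.001]
ft_force: [0.5, -0.2, 0.1]
width: 0.0002
```

Run:
```python
from h import *
im=cams.read_camera("wrist");cv2.imwrite("pics/w6.png",cv2.resize(im[100:320,220:420],None,fx=2.7,fy=2.7));print(sense()['tcp_pos'])
```

```text
[ 0.48089971 -0.13221301  0.03636845]
```

View pics/w6.png

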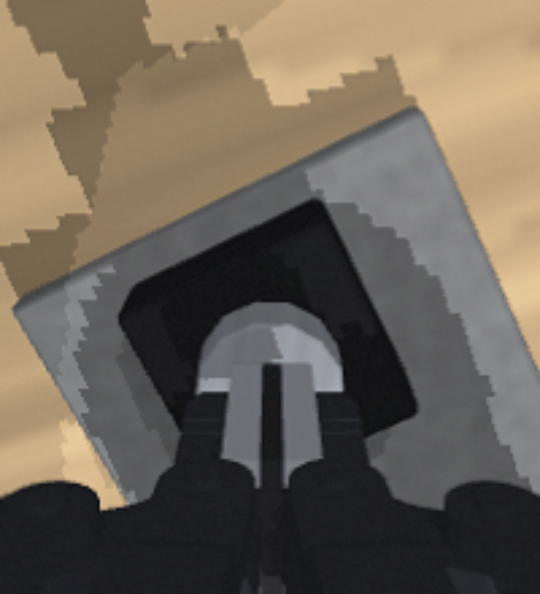

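The fingertips are centred over the large tub's cap at crop column 271. I'll press as before.

Call:
{"fn": "arm_command", "kwargs": {"steps": [[[0,0,0.3],[0,0,0],0],[[0,0,0.3],[0,0,0],0],[[0,0,0.1],[0,0,0],0],[[0,0,0.1],[0,0,0],0],[[0,0,0.1],[0,0,0],0],[[0,0,0.1],[0,0,0],0],[[0,0,0.1],[0,0,0],0]]}}

```text
clock: 14.57
tcp_pos: [0.4802, -0.1323, 0.0245]
ee_rot: [-0.0, 0.816, 0.578, 0.0]
ft_force: [-1.4, 0.1, 3.4]
width: 0.0
```

Call:
{"fn": "arm_command", "kwargs": {"steps": [[[0,0,0.1],[0,0,0],0],[[0,0,0.1],[0,0,0],0],[[0,0,0.1],[0,0,0],0],[[0,0,0.1],[0,0,0],0]]}}

```text
clock: 14.9
tcp_pos: [0.4802, -0.1323, 0.0204]
ee_rot: [-0.0, 0.816, 0.578, 0.0]
ft_force: [-1.2, 0.0, 2.8]
width: 0.0
```

Call:
{"fn": "arm_command", "kwargs": {"steps": [[[0,0,0.05],[0,0,0],0],[[0,0,0.05],[0,0,0],0]]}}

```text
clock: 15.07
tcp_pos: [0.4802, -0.1323, 0.0194]
ee_rot: [-0.0, 0.816, 0.578, 0.0]
ft_force: [-2.5, -0.7, 2.5]
width: -0.0002
```

Call:
{"fn": "arm_command", "kwargs": {"steps": [[[0,0,0.04],[0,0,0],0],[[0,0,0.0],[0,0,0],0]]}}

```text
clock: 15.23
tcp_pos: [0.4802, -0.1323, 0.019]
ee_rot: [-0.0, 0.816, 0.578, 0.0]
ft_force: [0.3, -0.5, 0.4]
width: -0.0
```

Call:
{"fn": "arm_command", "kwargs": {"steps": [[[0,0,0.04],[0,0,0],0],[[0,0,0],[0,0,0],0],[[0,0,-1],[0,0,0],0],[[0,0,-3],[0,0,0],0],[[0,0,-3],[0,0,0],0],[[0,0,-3],[0,0,0],0],[[0,0,-3],[0,0,0],0],[[0,0,-3],[0,0,0],0],[[0,0,-3],[0,0,0],0],[[0,0,-1],[0,0,0],0],[[0,0,0],[0,0,0],0],[[0,0,0],[0,0,0],0]]}}

```text
clock: 16.23
tcp_pos: [0.4802, -0.1323, 0.2189]
ee_rot: [0.0, 0.816, 0.578, 0.001]
ft_force: [-0.0, 0.7, -0.8]
width: -0.0001
```

Run:
```python
from h import *
a=cams.read_camera("wrist");b=cams.read_camera("scene")
cv2.imwrite("pics/fin.png",np.vstack([cv2.resize(a[:250],(640,250)),cv2.resize(b[120:290,150:450],(600,340)).__class__(0) if 0 else cv2.copyMakeBorder(cv2.resize(b[120:290,150:450],(600,340)),0,0,0,40,cv2.BORDER_CONSTANT)]))
o=cv2.imread("pics/scene0.png");d=cv2.absdiff(o,b).max(2);d[:, :0]=0
n,l,s,c=cv2.connectedComponentsWithStats((d>50).astype(np.uint8));print(s[1:][s[1:,4]>25]);print(sense()['tcp_pos'],sense()['ft_force'])
```

```text
[[ 201    0   29   20  339]
 [ 262    0    6   14   65]
 [ 404    0   17   29  233]
 [ 157    9   34   17  418]
 [ 244   11   21   10   91]
 [ 241   19   14    5   42]
 [ 219   20   10    7   48]
 [ 209   22    9   15   71]
 [ 254   26    9   24  134]
 [ 396   29   14   17  121]
 [ 146   69    8    6   30]
 [ 222   68   31    9  119]
 [ 204   70    4   20   55]
 [ 145   74   33   10  145]
 [ 209   74   16   29  236]
 [ 220   76   53   62 1632]
 [ 235   78   12    4   29]
 [ 137  112   34   35  543]]
[ 0.47951055 -0.13213918  0.21754711] [-0.75233599 -0.35202416 -0.20276909]
```

View pics/fin.png

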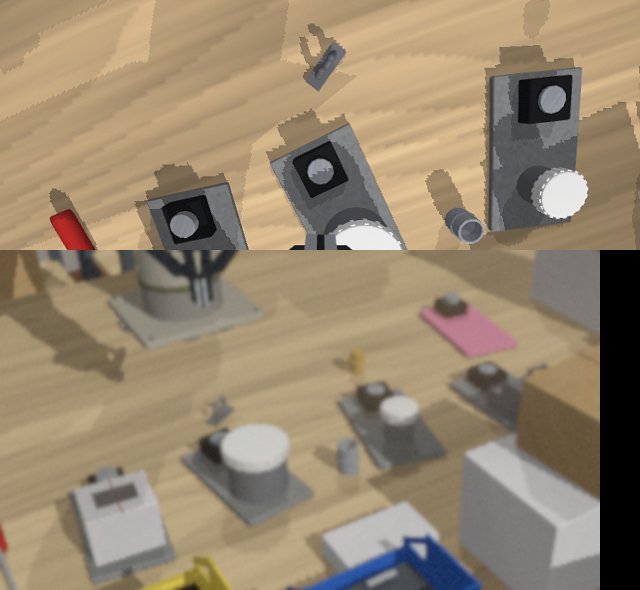

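The final view shows the three buttons low and the carton's still raised. The only image differences from the start are the arm and its shadow. I'll hand in.

```bash
python3 -c "
from cell import r
print(r.job_done())"
```

```text
the job is handed in; nothing more can be done
None
```

I pressed the three buttons in order: small tub, bin, large tub. I then lifted the gripper clear and handed the job in at about 16 s of the 48 s allowed. No verdict was reported.

**Buttons:** each moved with a steady force of about 3 N over roughly 7.5–8 mm.
- **Small tub:** it reached its stop, and the highest force I read there was 14.7 N.
- **Bin:** it showed a small rise to 4.4 N at the same depth.
- **Large tub:** it went down to the same depth, but I took no force reading on the final 0.4 mm.

**Last checks:** the last pictures show the three buttons low and the carton's button still raised. Comparing the scene picture with the first one showed changes only from the arm and its shadow. The view of the bin's button was coarse, so for that one I relied on depth and force.

**Disagreements:**
- **Fingertip height:** the shut fingertips were about 18–19 mm behind the reported TCP, not 14 mm ahead as stated. My first press on the small tub's button stopped short in the air. I corrected this from two camera views, and the contact force confirmed it.
- **Button positions:** the top camera placed the buttons about 4 mm off from the wrist camera. I used the wrist camera for the final positions.

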